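# Slide a flat plate out over the edge of the issue shelf

## Task

With your fingertips, push the flat rectangular steel plate across the low shelf towards the shelf's far edge, the one facing away from the robot, until 30 mm of it sticks out past that edge, square to the edge, so that the next person can take it by the rim. Only slide it: do not lift it or let it tip off the edge. Leave the round disc, the bushing and the small carton where they are.

Things in the scene. Friction and masses are not known exactly. Their poses are not given: they have to be found in the camera images.
- shelf: Low fixed shelf standing on the bench: chipboard deck 300 mm deep (its x) by 480 mm wide (its y), top 70 mm above the bench, on slate-blue steel beams. Origin: centre of its underside, on the bench. x points across the shelf to its far edge (away from the robot), y to the left, z up. It does not move during the work, but its place and turn differ from run to run.
- shelf_edge (a point): Middle of the deck's far edge, at the height of its top surface (x = +150 mm, z = +70 mm in the shelf's frame). Axes as the shelf's: x points straight out over the edge, y runs along the edge. Overhang is measured from here along this x.
- plate: The part to slide: bare steel rectangular plate, 100 mm (its x) by 120 mm (its y), 6 mm thick, about 0.3 to 0.65 kg, with a dark bolt hole at each corner, lying loose on the left or right half of the deck, up to about 15 degrees out of square. Origin: centre of its underside. x points roughly towards the shelf's far edge, z up. Its middle is its centre of mass, so it tips off if it sticks out by 50 mm. It slides with plain friction and stops when the push stops.
- plate_front (a point): Middle of the plate's leading edge (the 120 mm side nearest the shelf's far edge), half way up its thickness: x = +50 mm, z = +3 mm in the plate's frame.
- disc: Bystander: loose round steel disc, 84 mm across, 8 mm thick, with small dark holes, lying flat on the other half of the deck. Origin: centre of its underside.
- bushing: Bystander: loose dark steel tube standing on the deck's middle line, nearer the far edge, 34 mm across, 35 mm tall. Origin: centre of its underside.
- carton: Bystander: loose small cardboard carton standing on the deck's middle line, nearer the robot, 50 x 50 mm, 45 mm tall. Origin: centre of its underside.
Not all that is in view belongs to the job. What is shaped like the plate but green or turquoise is not meant.

How it is judged:
By the outcome, as a careful person would: the job done as asked, in the order asked, and still so for the second after the job is handed in, with the robot touching nothing.
It also fails if it takes over 38 s, if anything falls off the work surface, if the arm or the gripper's body presses on something with over 40 N, if the wrist force passes 120 N, or if a joint passes its speed limit or range.

## Robot

A 7-joint arm with a two-finger parallel gripper is mounted at the origin on the work surface. World frame = base frame: x ahead of the robot, y to its left, z up, the work surface at z = 0. Lengths are in m, angles in rad, forces in N, time in s.
With the tool pointing down it reaches from about 0.4 to 0.85 m from the base axis. Payload 10.4 kg.
Tool frame: the origin (TCP) lies between the finger pads; the fingertips stand manip.finger_overhang ahead of it and the grasp point (between the pads) lies 11 mm behind it (manip.finger_overhang is the distance from the TCP to the fingertips, in m); x points along the fingers, z is the direction in which the jaws open and shut, and the axes are right-handed (so a half turn about x gives the same grasp; the last joint's range is limited). The gripper opens to 85 mm and grips with 20 to 120 N. Pads are 22 mm wide; open, the fingers measure 114 mm over their backs; the gripper's body (76 mm by 85 mm) begins 54 mm behind the grasp point. The pads swing forward as they close: fully open they stand 13 mm farther back than shut.
Start: joints at [-1.302, 0.332, -0.065, 1.46, 0.022, 1.35, -0.088], TCP at [0.18, 0.599, 0.205] pointing down, gripper open.
Joint ranges: [-2.6, 2.6], [-0.5, 2.12], [-1.47, 1.34], [0.16, 2.42], [-1.27, 4.41], [0.06, 2.06], [-2.6, 2.6]. Speed limits (rad/s): [2.22, 2.22, 2.79, 2.79, 3.14, 3.14, 3.14].

## Interface

Orientations are given as a unit quaternion [x, y, z, w].
In Python, from workcell import get_obs, camera, workorder, manip gives the robot as it stands. The module is installed in compiled form; this text tells all that it offers.
- The arm moves only by the tool play_rows, never from a script. Its argument "increments" is text: rows parted by semicolons, each of 4 numbers parted by spaces: the shift along the tool's x, y, z in m, then the turn about the tool's x in rad. A call has 1 to 20 rows; each row shifts and turns the pose as measured when the row begins, along the tool's axes as they then stand; what a row does not reach is not made up. A row lasts 1/10 s, in which the tool goes at most 50 mm and 8.59 degrees, less where a joint would pass 70% of its speed; a pose out of reach is approached as far as the arm can. A call is refused whole if a number of a shift passes 0.05 or a number of a turn 0.15, either way. A call with a gripper value outside its range is refused whole. "hand" is the gripper command: -1 is fully open, 1 is shut, values between are in proportion, set as the call begins (left out, the last holds). The fingers move at their own pace and stop on an object; "squeeze" is the grip in N (left out, the last holds). Time passes only in rows, so rows that do not move let the fingers close. It gives the time, the measured TCP pose, the force and the opening at its end, in the units of the state.
- get_obs(): the state, without advancing time (a new reading comes with each control period).
- camera(name): name is "scene" or "side" or "wrist"; returns a dict with "img" (400x640x3 uint8, blue, green, red), "fov_y" (degrees; the focal length in pixels is half the picture's height over the tangent of half this angle, whatever the lens; pixels are square), "cx", "cy" (the principal point, pixels), "R" (3x3) and "t" (3): a world point X has camera coordinates R X + t; the wrist camera has in their place "tool_from_camera" (4x4, takes a point from camera to tool coordinates, whose origin is the TCP and whose axes are the tool frame's). Camera axes: x right, y down, z forward; pixel columns grow to the right and rows downward; lengths in m; the calibration is good to about 2 mm. A picture is of the moment at which its call begins: read the wrist's pose just before it. There is no depth.
- workorder.hand_in(): hands the job in, once; it reports no verdict.
The state is a dict: "clock": time; "joint_pos": joint angles; "joint_velocities": joint speeds; "tau": joint torques, N m; "position": TCP position; "ee_rot": TCP orientation; "ft_force": force on the tool from outside, world axes, zero at the start; "torque": the same for the moment, N m; "grip_width": opening from 0.0 (shut) to 1.0 (fully open).
Only numpy, scipy, OpenCV 4.12 (cv2) and the standard library are available. Lean on these libraries where they do the work, as an engineer would, in place of code of your own. Each camera call takes 0.05 s, during which the arm holds its last target.

## Working session

There is one attempt and no reset: what is moved stays moved. The work goes in short steps, Python scripts to look and compute and a tool call to move; the robot and the scene stay as the last step left them, time stands still between calls to the robot, and variables do not carry over. Pictures are saved under pics/ and viewed, and the job is handed in when it is done.

Besides the shell and the picture viewer there is one more tool, called after "Request:" as name(argument=value, ...) on one line, values as JSON. play_rows: Moves the arm, as the interface text tells. Its arguments: {"type":"object","properties":{"increments":{"type":"string"},"hand":{"type":"number"},"squeeze":{"type":"number"}},"required":["increments"]}

```bash
mkdir -p pics
python3 - <<'E'
from workcell import get_obs, camera, workorder, manip
import cv2, json, pickle
o=get_obs(); print(o); print(manip.finger_overhang, dir(manip), dir(workorder))
d={}
for n in ["scene","side","wrist"]:
    c=camera(n); d[n]=c; cv2.imwrite(f"pics/{n}0.png",c["img"])
    print(n,{k:v for k,v in c.items() if k!="img"})
pickle.dump((o,d),open("s0.pkl","wb"))
E
```

```text
{'clock': 0.0, 'joint_pos': array([-1.30160618,  0.33291756, -0.06471618,  1.46095354,  0.02159318,
        1.34988465, -0.08850978]), 'joint_velocities': array([ 0.00030869, -0.00010721, -0.00185485, -0.00067364,  0.00180896,
       -0.00142449,  0.00023111]), 'tau': array([ 8.49073640e-04, -6.25448871e+01,  4.96135920e-02, -3.91608596e+01,
        1.63086306e-02,  1.00418204e-02,  5.06429092e-05]), 'position': array([0.17966715, 0.5981837 , 0.20398163]), 'ee_rot': array([-0.42233123,  0.56777611,  0.421681  ,  0.56696715]), 'ft_force': array([ 0.0288484 , -0.19657536,  0.5839077 ]), 'torque': array([-0.0288856 , -0.05536965,  0.03073395]), 'grip_width': 1.0033268640908624}
0.008 ['MotionError', '__class__', '__delattr__', '__dict__', '__dir__', '__doc__', '__eq__', '__format__', '__ge__', '__getattribute__', '__getstate__', '__gt__', '__hash__', '__init__', '__init_subclass__', '__le__', '__lt__', '__module__', '__ne__', '__new__', '__reduce__', '__reduce_ex__', '__repr__', '__setattr__', '__sizeof__', '__str__', '__subclasshook__', '__weakref__', 'finger_overhang'] ['__class__', '
[... 683 characters left out ...]
cx': 323.5703070471898, 'cy': 199.92109667264617, 'R': array([[ 0.82907639, -0.55901272,  0.01170963],
       [-0.37776366, -0.57545845, -0.72535659],
       [ 0.41222196,  0.59695256, -0.68827371]]), 't': array([-0.54836253,  0.23909732,  0.85721611])}
wrist {'fov_y': 68.4019572035974, 'cx': 319.6064397984507, 'cy': 202.70729955890187, 'tool_from_camera': array([[-8.59935306e-04, -3.05322672e-01,  9.52248563e-01,
        -1.68472196e-01],
       [ 8.13699988e-04, -9.52248814e-01, -3.05322017e-01,
         7.82276254e-02],
       [ 9.99999299e-01,  5.12287462e-04,  1.06731343e-03,
        -9.52913287e-05],
       [ 0.00000000e+00,  0.00000000e+00,  0.00000000e+00,
         1.00000000e+00]])}
```

View pics/scene0.png

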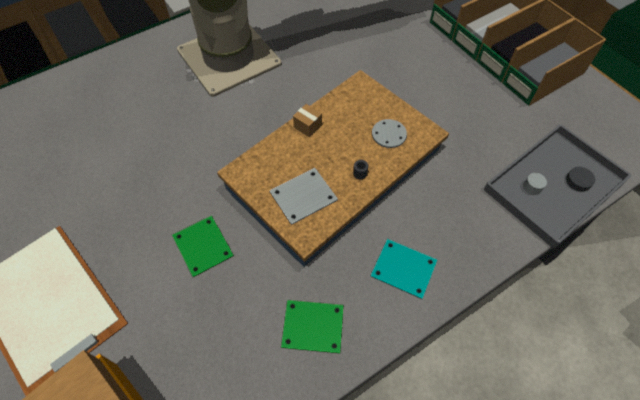

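View pics/side0.png

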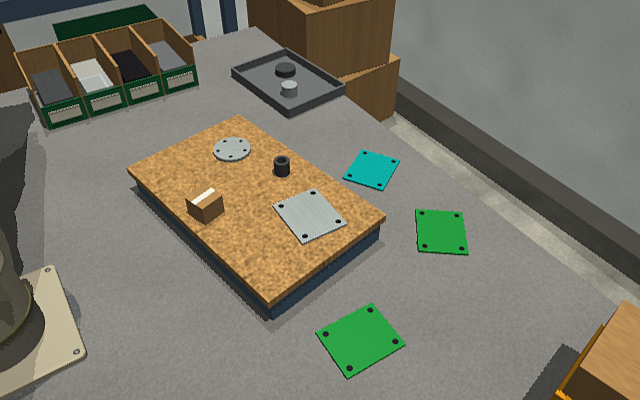

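View pics/wrist0.png

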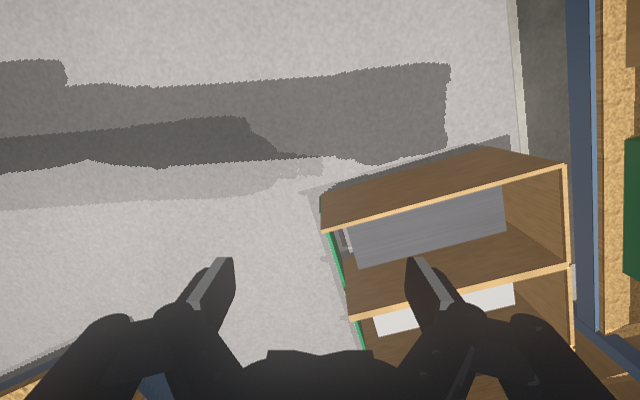

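Both fixed views show the same layout. In the scene view, the candidates for the plate are:
- grey rectangle with four corner holes at (303,195)
- green plates at (203,246) and (313,327)
- turquoise plate at (404,268)
- round grey disc at (390,132)

By the description it is the bare-steel rectangle at (303,195), which is at (310,215) in the side view. I'll check it in a crop and measure.

```bash
cat > h.py <<'E'
import numpy as np, cv2
def ray(c,uv,z):
    uv=np.asarray(uv,float).reshape(-1,2); f=c["img"].shape[0]/2/np.tan(np.radians(c["fov_y"]/2))
    d=np.c_[(uv[:,0]-c["cx"])/f,(uv[:,1]-c["cy"])/f,np.ones(len(uv))]@c["R"]
    C=-c["R"].T@c["t"]; s=(z-C[2])/d[:,2]; return C+d*s[:,None]
def proj(c,X):
    X=np.asarray(X,float).reshape(-1,3)@c["R"].T+c["t"]; f=c["img"].shape[0]/2/np.tan(np.radians(c["fov_y"]/2))
    return X[:,:2]/X[:,2:]*f+[c["cx"],c["cy"]]
def lineint(a,b):
    p=np.cross([*a[:2],1],[*a[2:],1]);q=np.cross([*b[:2],1],[*b[2:],1]);r=np.cross(p,q);return r[:2]/r[2]
def quad(mask):
    "subpixel-ish quad: largest contour, hull, approx 4, then refit lines to the contour points"
    cs,_=cv2.findContours(mask,cv2.RETR_EXTERNAL,cv2.CHAIN_APPROX_NONE); k=max(cs,key=cv2.contourArea)
    h=cv2.convexHull(k)
    for e in np.arange(2,60,1.):
        q=cv2.approxPolyDP(h,e,True)
        if len(q)==4: break
    q=q[:,0].astype(float); P=k[:,0].astype(float); L=[]
    for i in range(4):
        a,b=q[i],q[(i+1)%4]; u=(b-a)/np.linalg.norm(b-a); n=np.array([-u[1],u[0]])
        s=(P-a)@u; dd=(P-a)@n; m=(abs(dd)<4)&(s>.08*np.linalg.norm(b-a))&(s<.92*np.linalg.norm(b-a))
        l=cv2.fitLine(P[m].astype(np.float32),cv2.DIST_HUBER,0,.01,.01).ravel()
        L.append((l[2],l[3],l[2]+l[0],l[3]+l[1]))
    return np.array([lineint(L[i-1],L[i]) for i in range(4)]),k
E
cat > m0.py <<'E'
import pickle,sys; from h import *
o,d=pickle.load(open("s0.pkl","rb"))
for n,seed in [("scene",(303,195)),("side",(310,215))]:
    c=d[n]; im=c["img"]; hsv=cv2.cvtColor(im,cv2.COLOR_BGR2HSV)
    print(n,"plate hsv",hsv[seed[1],seed[0]])
    # shelf
    m=cv2.inRange(hsv,(8,90,70),(25,255,255))
    m=cv2.morphologyEx(m,cv2.MORPH_CLOSE,np.ones((3,3)))
    nl,lab,st,_=cv2.connectedComponentsWithStats(m); 
    l=lab[seed[1]-40:seed[1]+40,seed[0]-40:seed[0]+40]; l=np.bincount(l[l>0]).argmax()
    ms=(lab==l).astype(np.uint8)*255
    q,k=quad(ms); W=ray(c,q,.07); print("shelf px",q.round(1).tolist()); print(W[:,:2].round(4).tolist(),[round(float(np.linalg.norm(W[i]-W[i-1])),4) for i in range(4)])
    # plate
    inside=np.zeros(im.shape[:2],np.uint8); cv2.fillPoly(inside,[q.astype(np.int32)],255)
    mp=cv2.inRange(hsv,(0,0,90),(180,60,255))&inside
    nl,lab,st,_=cv2.connectedComponentsWithStats(mp); mp=(lab==lab[seed[1],seed[0]]).astype(np.uint8)*255
    qp,kp=quad(mp); P=ray(c,qp,.076); print("plate px",qp.round(1).tolist()); print(P[:,:2].round(4).tolist(),[round(float(np.linalg.norm(P[i]-P[i-1])),4) for i in range(4)],P.mean(0))
    v=im.copy(); cv2.polylines(v,[q.round().astype(int)],True,(0,0,255)); cv2.polylines(v,[qp.round().astype(int)],True,(255,0,0))
    x,y=seed; z=cv2.resize(v[y-110:y+90,x-130:x+130],None,fx=3,fy=3,interpolation=0); cv2.imwrite(f"pics/{n}0q.png",z)
E
python3 m0.py
```

```text
scene plate hsv [ 75  10 151]
shelf px [[360.0, 69.7], [449.2, 133.6], [303.5, 258.7], [215.5, 172.7]]
[[0.3142, 0.2428], [0.6108, 0.2951], [0.6938, -0.1789], [0.3979, -0.2326]] [0.4827, 0.3012, 0.4812, 0.3007]
plate px [[314.2, 167.7], [337.3, 199.1], [291.1, 223.6], [269.1, 190.4]]
[[0.5168, -0.0363], [0.6163, -0.04], [0.612, -0.1583], [0.5124, -0.1549]] [0.1187, 0.0996, 0.1184, 0.0996] [ 0.56435377 -0.09737114  0.076     ]
side plate hsv [ 67  12 185]
shelf px [[124.3, 168.0], [237.9, 113.9], [389.1, 217.1], [269.6, 306.9]]
[[0.3084, 0.244], [0.6063, 0.2961], [0.6905, -0.1845], [0.3931, -0.2372]] [0.4886, 0.3024, 0.488, 0.302]
plate px [[314.7, 187.3], [346.7, 223.1], [302.2, 243.1], [271.9, 204.5]]
[[0.6129, -0.0376], [0.6081, -0.1566], [0.51, -0.1528], [0.5143, -0.0335]] [0.0987, 0.1191, 0.0982, 0.1194] [ 0.56131039 -0.09512951  0.076     ]
```

The crop sizes check out: the plate measures 0.119 × 0.099 m and the shelf 0.301 × 0.482 m, and the two views agree within 3–4 mm.

View pics/scene0q.png

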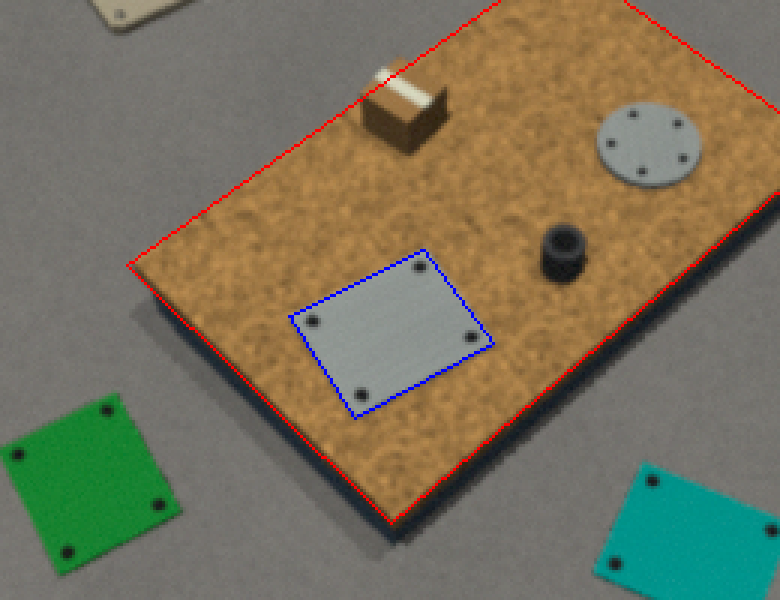

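```bash
cat > nav.py <<'E'
import sys; from h import *
from workcell import get_obs
from scipy.spatial.transform import Rotation as Ro
o=get_obs(); R=Ro.from_quat(o["ee_rot"]).as_matrix(); p=o["position"]
print("pos",p.round(4),"R",R.round(3).tolist(),"F",o["ft_force"].round(1),"w",round(o["grip_width"],2),"t",round(o["clock"],2),"j",o["joint_pos"].round(2))
yaw=np.degrees(np.arctan2(R[1,1],R[0,1])); print("tool y azimuth",round(yaw,2))
if len(sys.argv)>1:
    # waypoints: x,y,z,azimuth_of_tool_y[deg] n  ; tool x is down => a turn +a about tool x lowers the azimuth
    for w in sys.argv[1:]:
        x,y,z,az,n=map(float,w.split(",")); n=int(n); T=np.array([x,y,z]); dy=(az-yaw+180)%360-180; rows=[]
        for i in range(n):
            st=(T-p)/(n-i); dl=np.r_[R.T@st,-np.radians(dy)/n]; rows.append(dl)
            p=p+st; R=R@Ro.from_rotvec([dl[3],0,0]).as_matrix()
        yaw=np.degrees(np.arctan2(R[1,1],R[0,1])); print("->",p.round(4),round(yaw,2)); print("; ".join("%.3f %.3f %.3f %.3f"%tuple(r) for r in rows))
E
python3 nav.py
```

```text
pos [0.1797 0.5983 0.2042] R [[-0.0, -0.958, 0.288], [-0.001, 0.288, 0.958], [-1.0, -0.0, -0.001]] F [ 0.8  0.3 -0.2] w 1.0 t 0.15 j [-1.3   0.33 -0.06  1.46  0.02  1.35 -0.09]
tool y azimuth 163.28
```

The crop confirms a bare steel rectangle with four dark holes, and the blue outline sits on its edges. The plan is to turn the jaw line parallel to the shelf edge, lower the half-open fingers behind the plate's back edge, and push. Both fingertips bearing on that edge will square the plate.

```bash
python3 nav.py 0.36,0.46,0.204,112,6 0.50,0.16,0.204,60,8 0.467,-0.113,0.18,10,7
```

```text
pos [0.1797 0.5983 0.2042] R [[-0.0, -0.958, 0.288], [-0.001, 0.288, 0.958], [-1.0, -0.0, -0.001]] F [ 0.8  0.3 -0.2] w 1.0 t 0.15 j [-1.3   0.33 -0.06  1.46  0.02  1.35 -0.09]
tool y azimuth 163.28
-> [0.36  0.46  0.204] 112.0
0.000 -0.035 -0.013 0.149; 0.000 -0.037 -0.008 0.149; 0.000 -0.038 -0.002 0.149; 0.000 -0.038 0.003 0.149; 0.000 -0.037 0.009 0.149; 0.000 -0.035 0.014 0.149
-> [0.5   0.16  0.204] 60.0
0.000 -0.041 0.002 0.113; 0.000 -0.041 0.007 0.113; 0.000 -0.040 0.011 0.113; 0.000 -0.038 0.016 0.113; 0.000 -0.036 0.020 0.113; 0.000 -0.034 0.024 0.113; 0.000 -0.031 0.028 0.113; 0.000 -0.027 0.031 0.113
-> [ 0.467 -0.113  0.18 ] 10.0
0.003 -0.036 0.015 0.125; 0.003 -0.034 0.020 0.125; 0.003 -0.031 0.024 0.125; 0.003 -0.028 0.028 0.125; 0.003 -0.024 0.031 0.125; 0.003 -0.020 0.034 0.125; 0.003 -0.016 0.036 0.125
```

Request:
play_rows(increments="0 -0.035 -0.013 0.149; 0 -0.037 -0.008 0.149; 0 -0.038 -0.002 0.149; 0 -0.038 0.003 0.149; 0 -0.037 0.009 0.149; 0 -0.035 0.014 0.149; 0 -0.041 0.002 0.113; 0 -0.041 0.007 0.113; 0 -0.040 0.011 0.113; 0 -0.038 0.016 0.113", hand=-0.3)

```text
clock: 1.15
position: [0.4299, 0.3017, 0.2001]
ee_rot: [0.031, 0.708, -0.034, 0.704]
ft_force: [0.2, -0.1, 0.3]
grip_width: 0.644
```

```bash
python3 nav.py 0.50,0.16,0.204,65,7 0.467,-0.113,0.18,10,9
```

```text
pos [0.4299 0.3017 0.2001] R [[-0.006, 0.091, 0.996], [-0.004, 0.996, -0.091], [-1.0, -0.004, -0.005]] F [ 0.2 -0.1  0.3] w 0.64 t 1.15 j [-0.98  0.11  0.31  1.74 -0.04  1.3  -0.76]
tool y azimuth 84.78
-> [0.5   0.16  0.204] 65.0
-0.001 -0.019 0.012 0.049; -0.001 -0.019 0.013 0.049; -0.001 -0.018 0.014 0.049; -0.001 -0.017 0.015 0.049; -0.001 -0.017 0.015 0.049; -0.001 -0.016 0.016 0.049; -0.001 -0.015 0.017 0.049
-> [ 0.467 -0.113  0.18 ] 10.0
0.003 -0.029 0.010 0.107; 0.003 -0.028 0.013 0.107; 0.003 -0.026 0.015 0.107; 0.003 -0.025 0.018 0.107; 0.003 -0.022 0.021 0.107; 0.003 -0.020 0.023 0.107; 0.003 -0.018 0.025 0.107; 0.003 -0.015 0.027 0.107; 0.003 -0.012 0.028 0.107
```

Request:
play_rows(increments="0 -0.035 0.024 0.09; 0 -0.035 0.027 0.09; 0 -0.033 0.030 0.09; 0 -0.03 0.03 0.09; 0.003 -0.029 0.010 0.107; 0.003 -0.028 0.013 0.107; 0.003 -0.026 0.015 0.107; 0.003 -0.025 0.018 0.107; 0.003 -0.022 0.021 0.107; 0.003 -0.020 0.023 0.107")

```text
clock: 2.15
position: [0.4795, -0.0518, 0.1817]
ee_rot: [0.379, 0.596, -0.384, 0.594]
ft_force: [-0.3, -0.7, 0.7]
grip_width: 0.651
```

```bash
python3 nav.py 0.467,-0.113,0.14,10,8
```

```text
pos [ 0.4795 -0.0518  0.1817] R [[-0.006, 0.909, 0.417], [-0.004, 0.417, -0.909], [-1.0, -0.007, 0.001]] F [-0.3 -0.7  0.7] w 0.65 t 2.15 j [-0.63  0.01  0.65  1.88 -0.    1.25 -1.11]
tool y azimuth 24.67
-> [ 0.467 -0.113  0.14 ] 10.0
0.005 -0.005 0.006 0.032; 0.005 -0.004 0.006 0.032; 0.005 -0.004 0.007 0.032; 0.005 -0.004 0.007 0.032; 0.005 -0.004 0.007 0.032; 0.005 -0.004 0.007 0.032; 0.005 -0.003 0.007 0.032; 0.005 -0.003 0.007 0.032
```

Request:
play_rows(increments="0.005 -0.005 0.006 0.032; 0.005 -0.004 0.006 0.032; 0.005 -0.004 0.007 0.032; 0.005 -0.004 0.007 0.032; 0.005 -0.004 0.007 0.032; 0.005 -0.004 0.007 0.032; 0.005 -0.003 0.007 0.032; 0.005 -0.003 0.007 0.032; 0 0 0 0")

```text
clock: 3.05
position: [0.464, -0.119, 0.1381]
ee_rot: [0.458, 0.538, -0.463, 0.536]
ft_force: [0.3, 0.1, 0.6]
grip_width: 0.646
```

```bash
cat > look.py <<'E'
import sys,pickle; from h import *
from workcell import get_obs,camera
t=sys.argv[1]; o=get_obs(); d={}
for n in sys.argv[2:]:
    d[n]=camera(n); cv2.imwrite(f"pics/{n}{t}.png",d[n]["img"])
pickle.dump((o,d),open(f"s{t}.pkl","wb"))
E
python3 nav.py 0.467,-0.113,0.10,10,8; python3 look.py 1 wrist side
```

```text
pos [ 0.464  -0.119   0.1381] R [[-0.007, 0.988, 0.152], [-0.004, 0.152, -0.988], [-1.0, -0.008, 0.003]] F [0.3 0.1 0.6] w 0.65 t 3.05 j [-0.55  0.05  0.73  1.95 -0.03  1.16 -1.22]
tool y azimuth 8.72
-> [ 0.467 -0.113  0.1  ] 10.0
0.005 0.001 -0.001 -0.003; 0.005 0.001 -0.001 -0.003; 0.005 0.001 -0.001 -0.003; 0.005 0.001 -0.001 -0.003; 0.005 0.001 -0.001 -0.003; 0.005 0.001 -0.001 -0.003; 0.005 0.001 -0.001 -0.003; 0.005 0.001 -0.001 -0.003
```

View pics/wrist1.png

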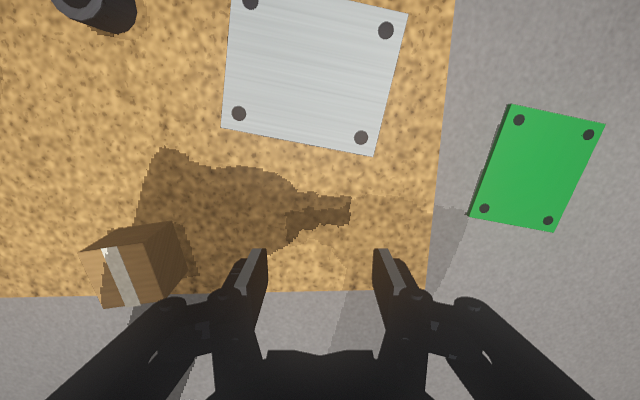

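View pics/side1.png

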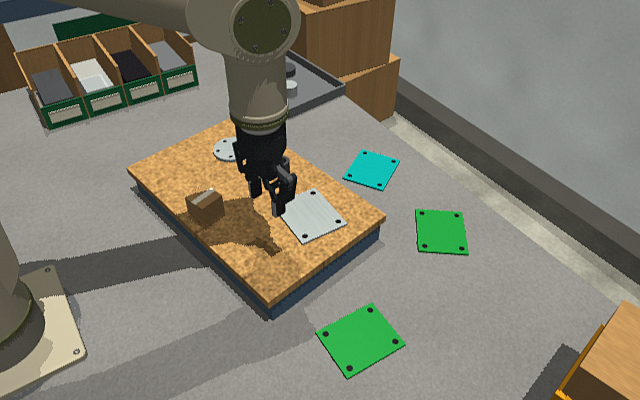

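The wrist view shows the plate's back edge running from (221,128) to (374,156), with the fingers at columns 255 and 390, behind it and roughly centred. The carton at (150,265) is clear of the left finger. I'll descend and move a little left.

Request:
play_rows(increments="0.007 0.0 -0.001 -0.004; 0.007 0.0 -0.001 -0.004; 0.007 0.0 -0.001 -0.004; 0.007 0.0 -0.001 -0.004; 0.007 0.0 -0.001 -0.004; 0.007 0.0 -0.001 -0.003; 0.006 0 -0.001 0; 0 0 0 0")

```text
clock: 3.95
position: [0.4633, -0.1089, 0.0861]
ee_rot: [0.449, 0.545, -0.454, 0.543]
ft_force: [-0.2, -0.4, 0.9]
grip_width: 0.657
```

```bash
python3 nav.py
```

```text
pos [ 0.4633 -0.1089  0.0861] R [[-0.007, 0.983, 0.183], [-0.004, 0.183, -0.983], [-1.0, -0.007, 0.002]] F [-0.2 -0.4  0.9] w 0.66 t 3.95 j [-0.54  0.12  0.72  2.01 -0.09  1.04 -1.16]
tool y azimuth 10.54
```

Request:
play_rows(increments="0.0015 0 0 0.01; 0.0015 0 0 0; 0.0015 0 0 0; 0 0 0 0")

```text
clock: 4.35
position: [0.4637, -0.1092, 0.0818]
ee_rot: [0.453, 0.542, -0.457, 0.541]
ft_force: [-0.3, 0.6, 0.1]
grip_width: 0.65
```

```bash
python3 nav.py; python3 look.py 2 side wrist; python3 -c "
import cv2
v=cv2.imread('pics/side2.png'); cv2.imwrite('pics/side2z.png',cv2.resize(v[130:280,180:400],None,fx=3.5,fy=3.5,interpolation=2))"
```

```text
pos [ 0.4637 -0.1092  0.0818] R [[-0.006, 0.985, 0.172], [-0.004, 0.172, -0.985], [-1.0, -0.006, 0.003]] F [-0.3  0.6  0.1] w 0.65 t 4.35 j [-0.54  0.13  0.72  2.02 -0.1   1.03 -1.17]
tool y azimuth 9.89
```

View pics/side2z.png

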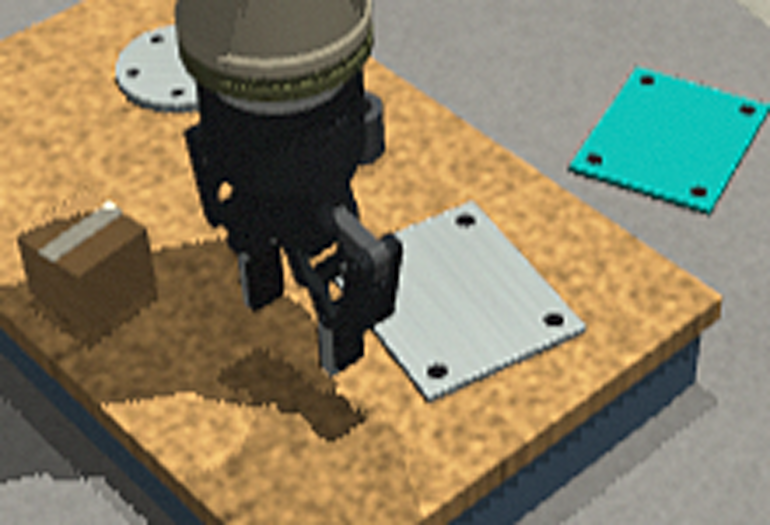

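View pics/wrist2.png

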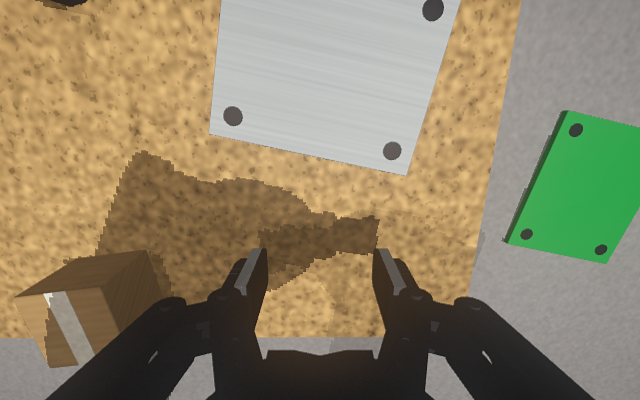

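The fingers are still some millimetres above the deck, since the finger shadow is detached from the tip. I'll keep probing down gently.

Request:
play_rows(increments="0.0015 0 0 0; 0.001 0 0 0; 0.001 0 0 0; 0 0 0 0")

```text
clock: 4.85
position: [0.464, -0.1092, 0.0784]
ee_rot: [0.453, 0.542, -0.457, 0.541]
ft_force: [-0.2, -0.1, -0.0]
grip_width: 0.65
```

Request:
play_rows(increments="0.001 0 0 0; 0.001 0 0 0")

```text
clock: 5.05
position: [0.464, -0.1092, 0.0763]
ee_rot: [0.453, 0.542, -0.457, 0.541]
ft_force: [-0.2, 0.3, -0.2]
grip_width: 0.65
```

Request:
play_rows(increments="0.001 0 0 0")

```text
clock: 5.15
position: [0.464, -0.1092, 0.0752]
ee_rot: [0.453, 0.542, -0.457, 0.541]
ft_force: [0.4, 0.6, -0.1]
grip_width: 0.652
```

Request:
play_rows(increments="0.001 0 0 0")

```text
clock: 5.25
position: [0.464, -0.1092, 0.0741]
ee_rot: [0.453, 0.542, -0.457, 0.541]
ft_force: [0.6, 0.9, 0.3]
grip_width: 0.649
```

Request:
play_rows(increments="0.001 0 0 0")

```text
clock: 5.35
position: [0.464, -0.1092, 0.073]
ee_rot: [0.453, 0.542, -0.457, 0.541]
ft_force: [0.0, 0.4, 0.7]
grip_width: 0.649
```

Request:
play_rows(increments="0.001 0 0 0")

```text
clock: 5.45
position: [0.464, -0.1092, 0.0719]
ee_rot: [0.453, 0.542, -0.457, 0.541]
ft_force: [-0.2, 0.9, 0.4]
grip_width: 0.651
```

```bash
python3 look.py 3 side; python3 -c "
import cv2
v=cv2.imread('pics/side3.png'); cv2.imwrite('pics/side3z.png',cv2.resize(v[180:260,230:330],None,fx=7,fy=7,interpolation=2))"
```

```text
(no output)
```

View pics/side3z.png

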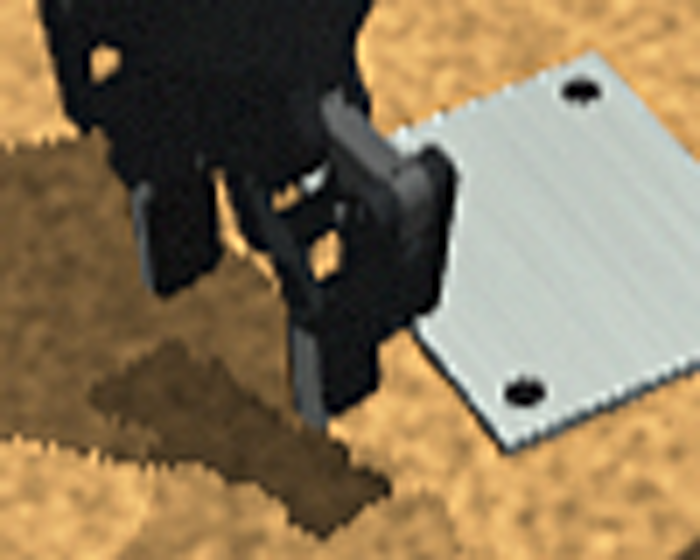

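Run:
```python
import pickle; from h import *
from scipy.spatial.transform import Rotation as Ro
o,d=pickle.load(open("s3.pkl","rb")); c=d["side"]; R=Ro.from_quat(o["ee_rot"]).as_matrix(); p=o["position"]
for y in(-.011,0,.011):
  for z in (.0276,.034,.042):
    for h in (.06,.07,.08,.09): 
        X=p+R[:,1]*y+R[:,2]*z; X[2]=h; q=proj(c,X)[0]; print(y,z,h,((q-[230,180])*7).round())
```

```text
-0.011 0.0276 0.06 [308. 530.]
-0.011 0.0276 0.07 [306. 505.]
-0.011 0.0276 0.08 [304. 479.]
-0.011 0.0276 0.09 [302. 454.]
-0.011 0.034 0.06 [324. 544.]
-0.011 0.034 0.07 [322. 519.]
-0.011 0.034 0.08 [320. 493.]
-0.011 0.034 0.09 [318. 467.]
-0.011 0.042 0.06 [344. 561.]
-0.011 0.042 0.07 [342. 536.]
-0.011 0.042 0.08 [340. 511.]
-0.011 0.042 0.09 [338. 485.]
0 0.0276 0.06 [341. 508.]
0 0.0276 0.07 [339. 483.]
0 0.0276 0.08 [337. 457.]
0 0.0276 0.09 [335. 432.]
0 0.034 0.06 [356. 521.]
0 0.034 0.07 [355. 496.]
0 0.034 0.08 [353. 471.]
0 0.034 0.09 [351. 445.]
0 0.042 0.06 [376. 538.]
0 0.042 0.07 [375. 513.]
0 0.042 0.08 [373. 488.]
0 0.042 0.09 [371. 462.]
0.011 0.0276 0.06 [372. 486.]
0.011 0.0276 0.07 [371. 461.]
0.011 0.0276 0.08 [369. 436.]
0.011 0.0276 0.09 [367. 410.]
0.011 0.034 0.06 [388. 499.]
0.011 0.034 0.07 [387. 474.]
0.011 0.034 0.08 [385. 449.]
0.011 0.034 0.09 [384. 423.]
0.011 0.042 0.06 [408. 516.]
0.011 0.042 0.07 [407. 491.]
0.011 0.042 0.08 [405. 466.]
0.011 0.042 0.09 [404. 440.]
```

Both the side view and the wrist geometry put the half-open fingertips about 30 mm above the deck, so they sit behind the TCP rather than ahead of it. I'll go down further and re-check.

Request:
play_rows(increments="0.004 0 0 0; 0.004 0 0 0; 0.004 0 0 0; 0.004 0 0 0; 0.002 0 0 0; 0 0 0 0")

```text
clock: 6.1
position: [0.4635, -0.1092, 0.0517]
ee_rot: [0.453, 0.542, -0.457, 0.54]
ft_force: [-0.5, 0.8, 0.6]
grip_width: 0.652
```

```bash
python3 nav.py; python3 look.py 4 side wrist; python3 -c "
import cv2
v=cv2.imread('pics/side4.png'); cv2.imwrite('pics/side4z.png',cv2.resize(v[180:260,230:330],None,fx=7,fy=7,interpolation=2))"
```

```text
pos [ 0.4635 -0.1092  0.0517] R [[-0.006, 0.985, 0.172], [-0.004, 0.172, -0.985], [-1.0, -0.007, 0.003]] F [-0.5  0.8  0.6] w 0.65 t 6.1 j [-0.52  0.19  0.72  2.04 -0.14  0.97 -1.13]
tool y azimuth 9.9
```

View pics/side4z.png

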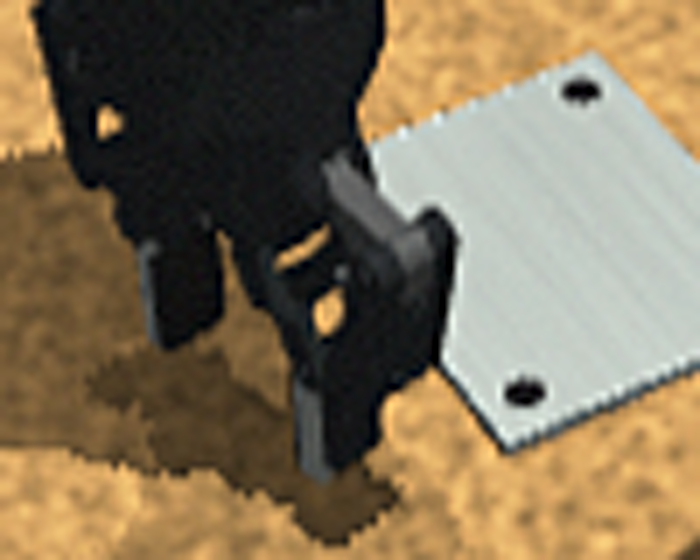

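View pics/wrist4.png

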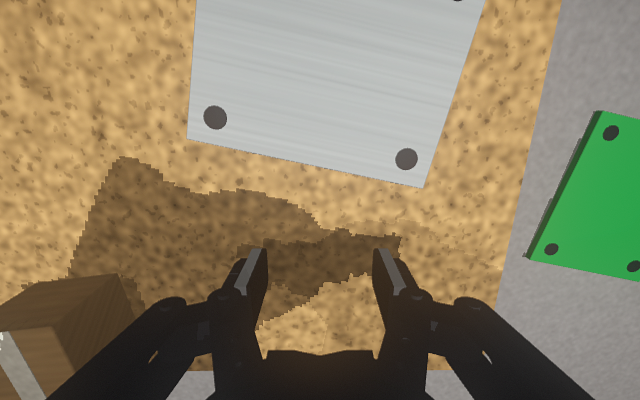

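Request:
play_rows(increments="0.003 0 0 0; 0.002 0 0 0; 0.001 0 0 0; 0.001 0 0 0")

```text
clock: 6.6
position: [0.4641, -0.1093, 0.0449]
ee_rot: [0.453, 0.542, -0.457, 0.541]
ft_force: [-0.6, 0.4, 0.5]
grip_width: 0.652
```

Request:
play_rows(increments="0.001 0 0 0; 0.001 0 0 0")

```text
clock: 6.8
position: [0.4641, -0.1093, 0.0428]
ee_rot: [0.453, 0.542, -0.457, 0.541]
ft_force: [0.4, -0.1, 0.1]
grip_width: 0.655
```

```bash
python3 nav.py; python3 look.py 5 side; python3 -c "
import cv2
v=cv2.imread('pics/side5.png'); cv2.imwrite('pics/side5z.png',cv2.resize(v[180:260,230:330],None,fx=7,fy=7,interpolation=2))"
```

```text
pos [ 0.4641 -0.1093  0.0428] R [[-0.004, 0.985, 0.172], [-0.003, 0.172, -0.985], [-1.0, -0.005, 0.003]] F [ 0.4 -0.1  0.1] w 0.65 t 6.8 j [-0.52  0.2   0.71  2.05 -0.16  0.95 -1.12]
tool y azimuth 9.91
```

View pics/side5z.png

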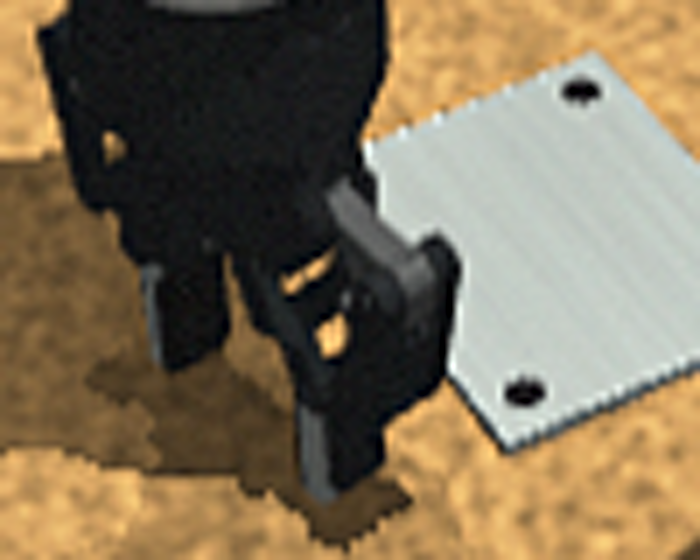

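Request:
play_rows(increments="0.001 0 0 0; 0.001 0 0 0; 0.001 0 0 0; 0.001 0 0 0")

```text
clock: 7.25
position: [0.4642, -0.1092, 0.0394]
ee_rot: [0.453, 0.542, -0.457, 0.541]
ft_force: [-11.4, 2.0, 31.1]
grip_width: 0.648
```

Request:
play_rows(increments="0.001 0 0 0; 0.001 0 0 0")

```text
clock: 7.45
position: [0.4641, -0.1092, 0.0394]
ee_rot: [0.454, 0.543, -0.456, 0.54]
ft_force: [-8.7, 1.5, 20.2]
grip_width: 0.648
```

Request:
play_rows(increments="0.001 0 0 0")

```text
clock: 7.55
position: [0.4642, -0.1092, 0.0395]
ee_rot: [0.454, 0.543, -0.456, 0.539]
ft_force: [-8.2, 1.9, 20.4]
grip_width: 0.651
```

Request:
play_rows(increments="0.001 0 0 0")

```text
clock: 7.65
position: [0.4642, -0.1092, 0.0394]
ee_rot: [0.454, 0.543, -0.456, 0.539]
ft_force: [-8.8, 3.1, 20.0]
grip_width: 0.651
```

The tips touch the deck at TCP z = 0.0394, so they sit about 31 mm behind the TCP at this opening. I'll raise 2 mm for the slide.

Request:
play_rows(increments="-0.002 0 0 0; 0 0 0 0")

```text
clock: 7.85
position: [0.4645, -0.1092, 0.0419]
ee_rot: [0.454, 0.543, -0.456, 0.539]
ft_force: [0.2, 0.2, 0.0]
grip_width: 0.649
```

```bash
python3 nav.py; python3 look.py 6 wrist
```

```text
pos [ 0.4645 -0.1092  0.0419] R [[-0.006, 0.985, 0.171], [0.002, 0.171, -0.985], [-1.0, -0.005, -0.003]] F [0.2 0.2 0. ] w 0.65 t 7.85 j [-0.51  0.21  0.71  2.05 -0.17  0.95 -1.11]
tool y azimuth 9.86
```

View pics/wrist6.png

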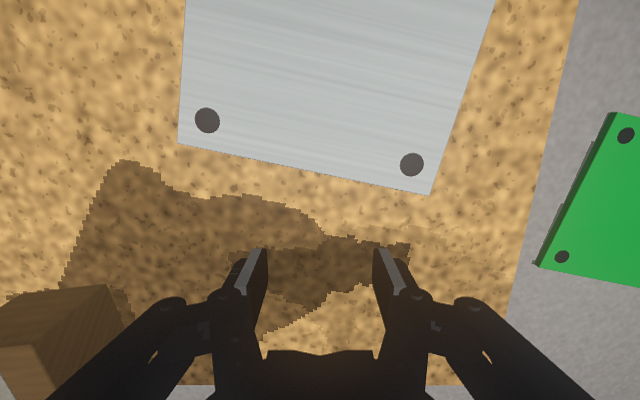

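Approach and push: about 30 mm of gap, then sliding slowly.

Request:
play_rows(increments="0 0.008 0 0; 0 0.008 0 0; 0 0.006 0 0; 0 0.005 0 0; 0 0.005 0 0; 0 0.005 0 0; 0 0.005 0 0; 0 0.005 0 0; 0 0.005 0 0; 0 0.005 0 0; 0 0.005 0 0; 0 0.005 0 0")

```text
clock: 9.1
position: [0.5331, -0.0984, 0.0397]
ee_rot: [0.453, 0.544, -0.458, 0.537]
ft_force: [-6.4, -0.7, 4.9]
grip_width: 0.647
```

```bash
python3 nav.py; python3 look.py 7 wrist scene
```

```text
pos [ 0.5331 -0.0984  0.0397] R [[-0.012, 0.985, 0.169], [0.001, 0.169, -0.986], [-1.0, -0.012, -0.003]] F [-6.4 -0.7  4.9] w 0.65 t 9.1 j [-0.47  0.37  0.67  1.88 -0.27  0.99 -1.08]
tool y azimuth 9.75
```

View pics/wrist7.png

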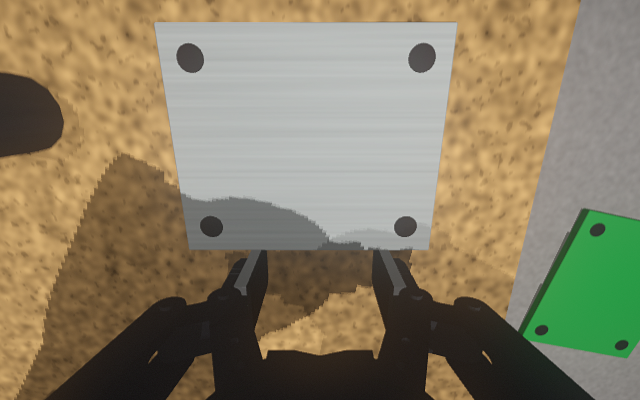

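View pics/scene7.png

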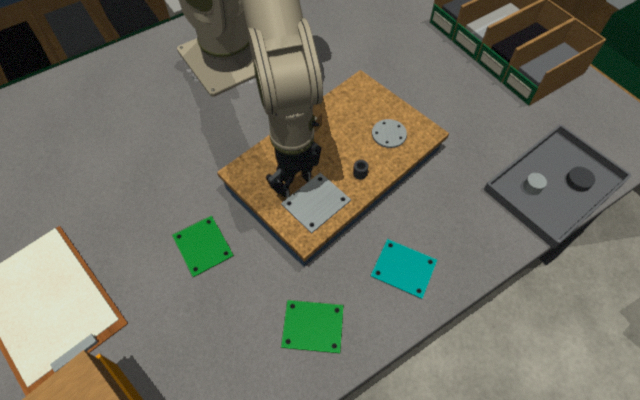

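The wrist view shows the plate already square to the fingers, with its back edge level from (190,250) to (430,250) and both tips on it. The tips have sunk slightly onto the deck (5 N), so I'll back off a hair, lift 1.5 mm, and continue most of the way.

Request:
play_rows(increments="0 -0.003 0 0; -0.0018 0 0 -0.0035; 0 0.005 0 0; -0.0002 0.005 0 0; -0.0002 0.005 0 0; -0.0002 0.005 0 0; -0.0002 0.005 0 0; -0.0002 0.005 0 0; -0.0002 0.005 0 0; -0.0002 0.005 0 0; -0.0002 0.005 0 0; 0 0 0 0")

```text
clock: 10.4
position: [0.579, -0.0887, 0.0421]
ee_rot: [0.452, 0.545, -0.456, 0.539]
ft_force: [-0.2, 0.4, -0.3]
grip_width: 0.651
```

```bash
python3 nav.py; python3 look.py 8 wrist scene side; python3 -c "
import cv2,numpy as np
v=cv2.imread('pics/scene8.png'); s=cv2.imread('pics/side8.png')
a=cv2.resize(v[140:270,250:400],None,fx=3,fy=3,interpolation=2);b=cv2.resize(s[150:280,270:400],None,fx=3,fy=3,interpolation=2)
cv2.imwrite('pics/both8.png',np.hstack([a[:, :430],b[:,:370]]))"
```

```text
pos [ 0.579  -0.0887  0.0421] R [[-0.011, 0.984, 0.175], [0.001, 0.175, -0.984], [-1.0, -0.011, -0.003]] F [-0.2  0.4 -0.3] w 0.65 t 10.4 j [-0.44  0.46  0.64  1.76 -0.31  1.03 -1.08]
tool y azimuth 10.11
```

View pics/both8.png

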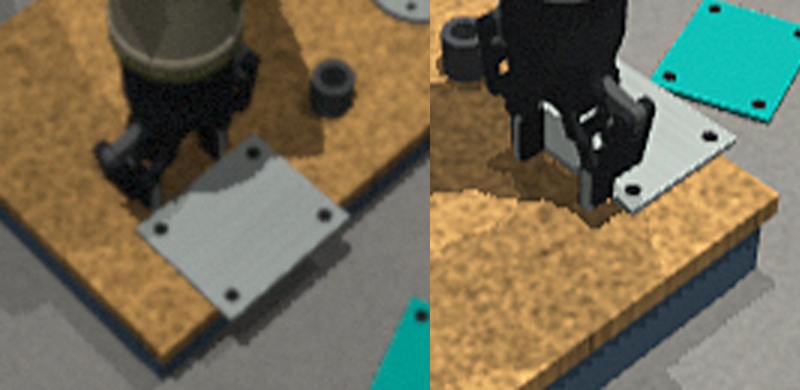

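View pics/wrist8.png

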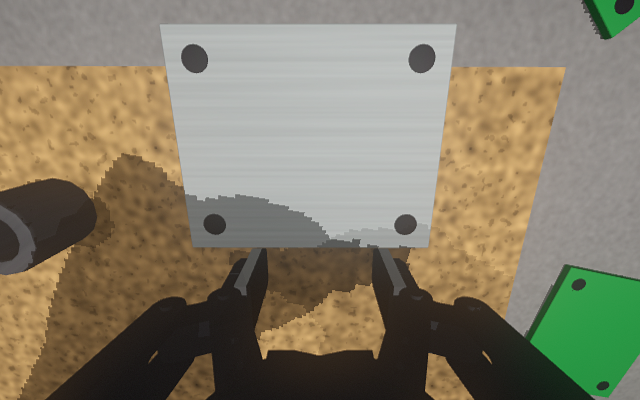

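The plate is over the edge by roughly 20 mm and parallel to it: in the wrist view its front edge is at row 24 and the shelf edge at row 67. I'll measure precisely.

```bash
cat > ov.py <<'E'
import pickle,sys; from h import *
from scipy.spatial.transform import Rotation as Ro
o,d=pickle.load(open(f"s{sys.argv[1]}.pkl","rb")); pr=dict(zip(["w","e","p"],[None]*3))
f=lambda p:cv2.fitLine(np.array(p,np.float32),cv2.DIST_HUBER,0,.01,.01).ravel()
def report(name,E,F):
    # E: edge pts (world), F: plate front pts
    l=f(E[:,:2]); u=l[:2]*np.sign(l[1]); n=np.array([u[1],-u[0]]); g=f(F[:,:2]); v=g[:2]*np.sign(g[1])
    m=F[:,:2].mean(0); print(name,"overhang mm",round(1000*float((m-l[2:])@n),2),"plate rel yaw deg",round(float(np.degrees(np.arctan2(u[0]*v[1]-u[1]*v[0],u@v))),2),"edge normal az",round(float(np.degrees(np.arctan2(n[1],n[0]))),2))
if "wrist" in d:
    c=dict(d["wrist"]); T=c["tool_from_camera"]; Rt=Ro.from_quat(o["ee_rot"]).as_matrix()
    Rw=Rt@T[:3,:3]; Cw=Rt@T[:3,3]+o["position"]; c["R"]=Rw.T; c["t"]=-Rw.T@Cw
    hsv=cv2.cvtColor(c["img"],cv2.COLOR_BGR2HSV).astype(float); br=cv2.inRange(cv2.cvtColor(c["img"],cv2.COLOR_BGR2HSV),(8,70,60),(25,255,255))
    br=cv2.morphologyEx(br,cv2.MORPH_CLOSE,np.ones((5,5)))
    g=hsv[:,:,2]; pf=np.array([(x,np.argmax(np.diff(g[:60,x]))+.5) for x in range(185,435)])
    ec=[x for x in list(range(20,150))+list(range(470,550))]
    ep=np.array([(x,np.argmax(br[:,x]>0)-.5) for x in ec])
    print("px rows front",np.median(pf[:,1]),"edge",np.median(ep[:,1]))
    report("wrist",ray(c,ep,.07),ray(c,pf,.076))
for n in ("scene","side"):
    if n not in d: continue
    c=d[n]; o0,d0=pickle.load(open("s0.pkl","rb")); 
    hs0=cv2.cvtColor(d0[n]["img"],cv2.COLOR_BGR2HSV); hs=cv2.cvtColor(c["img"],cv2.COLOR_BGR2HSV)
    sd={"scene":(303,195),"side":(310,215)}[n]
    m=cv2.morphologyEx(cv2.inRange(hs0,(8,90,70),(25,255,255)),cv2.MORPH_CLOSE,np.ones((3,3)))
    _,lab,_,_=cv2.connectedComponentsWithStats(m); q=lab[sd[1]-40:sd[1]+40,sd[0]-40:sd[0]+40]; k=np.bincount(q[q>0]).argmax()
    Q,_=quad((lab==k).astype(np.uint8)*255); W=ray(c,Q,.07); i=np.argsort(W[:,0])[2:]; E=W[i]
    # plate: bright grey blob by difference from start image outside, near the predicted place
    near=np.zeros(hs.shape[:2],np.uint8); X=o["position"]; t=np.radians(9.96); a=np.array([np.cos(t),np.sin(t)]); b=np.array([-a[1],a[0]])
    pc=X[:2]+a*.075; box=[np.r_[pc+a*i+b*j,.076] for i,j in((-.03,-.08),(-.03,.08),(.07,.08),(.07,-.08))]
    cv2.fillPoly(near,[proj(c,box).round().astype(np.int32)],255)
    mp=cv2.inRange(hs,(0,0,128),(180,45,255))&near; _,lab,st,_=cv2.connectedComponentsWithStats(mp); mp=(lab==1+st[1:,4].argmax())
    P=np.argwhere(mp)[:,::-1]; Wp=ray(c,P,.076)[:,:2]; xx=Wp@a; yy=Wp@b
    ym=(yy.min()+yy.max())/2; F=[]
    for s in np.arange(-.05,.0501,.004):
        k=abs(yy-ym-s)<.002
        j=np.argmax(np.where(k,xx,-9)); F.append(Wp[j])
    F=np.array(F); report(n,E,np.c_[F,F[:,:1]*0+.076])
E
python3 ov.py 8
```

```text
px rows front 23.5 edge 65.5
wrist overhang mm 14.77 plate rel yaw deg 0.09 edge normal az 10.01
scene overhang mm 12.81 plate rel yaw deg 0.26 edge normal az 9.93
side overhang mm 27.2 plate rel yaw deg 15.69 edge normal az 9.94
```

Wrist gives 14.8 mm and scene 12.8 mm (expected 1–2 mm low, from outline bias). The side measure is spoiled by the gripper covering the plate. The plate is square within 0.3°. I'll push about 11 mm more and re-measure.

Request:
play_rows(increments="0 0.003 0 0; -0.0001 0.004 0 0; -0.0001 0.004 0 0; 0 0.001 0 0; 0 0 0 0")

```text
clock: 11.05
position: [0.59, -0.087, 0.0423]
ee_rot: [0.452, 0.546, -0.457, 0.538]
ft_force: [-3.0, 0.8, 1.9]
grip_width: 0.654
```

```bash
python3 nav.py; python3 look.py 9 wrist scene; python3 ov.py 9
```

```text
pos [ 0.59   -0.087   0.0423] R [[-0.013, 0.985, 0.174], [0.002, 0.175, -0.985], [-1.0, -0.013, -0.004]] F [-3.   0.8  1.9] w 0.65 t 11.05 j [-0.43  0.48  0.64  1.73 -0.33  1.05 -1.08]
tool y azimuth 10.05
px rows front 23.5 edge 93.5
wrist overhang mm 25.6 plate rel yaw deg 0.26 edge normal az 9.97
scene overhang mm 23.68 plate rel yaw deg 0.58 edge normal az 9.93
```

View pics/wrist9.png

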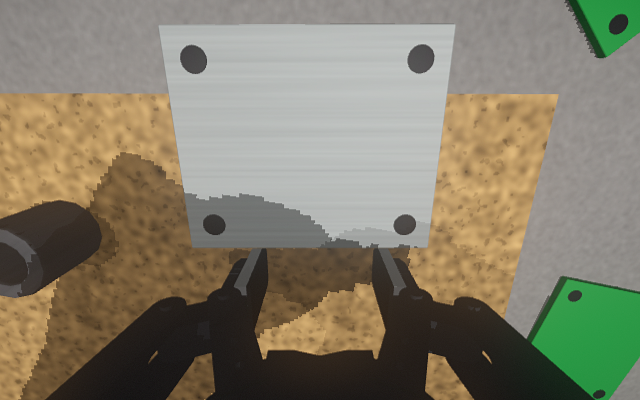

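Run:
```python
import pickle; from h import *
from scipy.spatial.transform import Rotation as Ro
o,d=pickle.load(open("s9.pkl","rb")); c=dict(d["wrist"]); T=c["tool_from_camera"]; Rt=Ro.from_quat(o["ee_rot"]).as_matrix()
Rw=Rt@T[:3,:3]; C=Rt@T[:3,3]+o["position"]; c["R"]=Rw.T; c["t"]=-Rw.T@C
W=ray(c,[(159.5,24),(455,24),(428,247.5),(192,247.5)],.076)[:,:2]
print([round(1000*float(np.linalg.norm(W[i]-W[(i+1)%4])),1) for i in range(4)], C)
# scene: corners measured with line-fit quad, plate
c=d["scene"]; hs=cv2.cvtColor(c["img"],cv2.COLOR_BGR2HSV)
cv2.imwrite("pics/scene9z.png",cv2.resize(c["img"][150:260,280:390],None,fx=5,fy=5,interpolation=2))
```

```text
[117.8, 98.7, 119.2, 99.1] [ 0.66926812 -0.07367544  0.20975893]
```

View pics/scene9z.png

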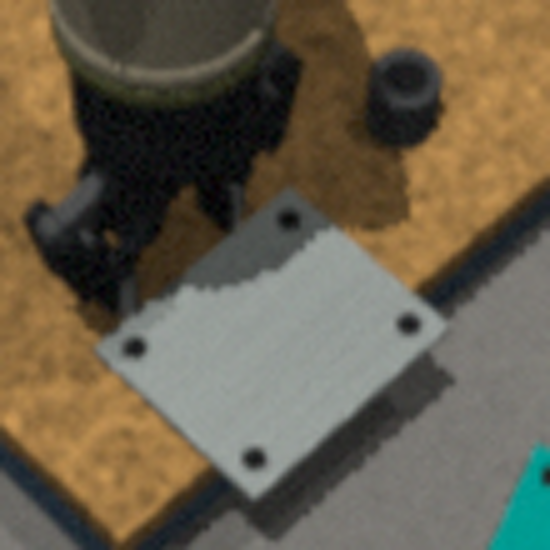

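Scale check: the 100 × 120 mm plate reads 99 × 118.5 in the wrist view, so the overhang is about 25.8 mm. I'll push 4.3 mm more.

Request:
play_rows(increments="-0.0003 0.002 0 0; 0 0.002 0 0; 0 0.0006 0 0; 0 0 0 0")

```text
clock: 11.55
position: [0.5946, -0.0861, 0.0424]
ee_rot: [0.452, 0.546, -0.457, 0.538]
ft_force: [-3.2, -0.5, -0.4]
grip_width: 0.654
```

```bash
python3 nav.py; python3 look.py 10 wrist scene; python3 ov.py 10
```

```text
pos [ 0.5946 -0.0861  0.0424] R [[-0.013, 0.985, 0.174], [0.002, 0.174, -0.985], [-1.0, -0.013, -0.004]] F [-3.2 -0.5 -0.4] w 0.65 t 11.55 j [-0.43  0.49  0.64  1.72 -0.33  1.05 -1.08]
tool y azimuth 10.04
px rows front 23.5 edge 104.5
wrist overhang mm 30.37 plate rel yaw deg 0.18 edge normal az 10.03
scene overhang mm 28.44 plate rel yaw deg 0.52 edge normal az 9.93
```

Wrist reads 30.4 mm, and scene reads 28.4 mm plus its 1–2 mm bias. I'll back the fingers straight off, lift, and check with clear views.

Request:
play_rows(increments="0 -0.005 0 0; 0 -0.01 0 0; 0 -0.015 0 0; -0.01 -0.01 0 0; -0.03 0 0 0; -0.04 0 0 0; -0.04 0 0 0; -0.02 -0.02 0 0; 0 -0.03 0 0; 0 -0.03 0 0; 0 -0.03 0 0; 0 0 0 0")

```text
clock: 12.85
position: [0.4401, -0.1147, 0.1893]
ee_rot: [0.456, 0.544, -0.454, 0.539]
ft_force: [0.2, 0.4, 0.5]
grip_width: 0.655
```

```bash
python3 nav.py; python3 look.py 11 wrist scene side
cat > fin.py <<'E'
import pickle; from h import *
o,d=pickle.load(open("s11.pkl","rb"))
def shelfq(n,c):
    sd={"scene":(303,195),"side":(310,215)}[n]; hs0=cv2.cvtColor(c["img"],cv2.COLOR_BGR2HSV)
    m=cv2.morphologyEx(cv2.inRange(hs0,(8,90,70),(25,255,255)),cv2.MORPH_CLOSE,np.ones((3,3)))
    _,lab,_,_=cv2.connectedComponentsWithStats(m); q=lab[sd[1]-40:sd[1]+40,sd[0]-40:sd[0]+40]; k=np.bincount(q[q>0]).argmax()
    return ray(c,quad((lab==k).astype(np.uint8)*255)[0],.07)[:,:2]
_,d0=pickle.load(open("s0.pkl","rb"))
t=np.radians(9.96); a=np.array([np.cos(t),np.sin(t)])
for n in("scene","side"):
    c=d[n]; S=shelfq(n,d0[n]); ctr=S.mean(0); hs=cv2.cvtColor(c["img"],cv2.COLOR_BGR2HSV)
    near=np.zeros(hs.shape[:2],np.uint8); b=np.array([-a[1],a[0]]); pc=np.array([.63,-.08])
    box=[np.r_[pc+a*i+b*j,.076] for i,j in((-.09,-.08),(-.09,.08),(.08,.08),(.08,-.08))]
    cv2.fillPoly(near,[proj(c,box).round().astype(np.int32)],255)
    mp=cv2.inRange(hs,(0,0,128),(180,45,255))&near; _,lab,st,_=cv2.connectedComponentsWithStats(mp); k=1+st[1:,4].argmax()
    q,_=quad((lab==k).astype(np.uint8)*255); P=ray(c,q,.076)[:,:2]; P=P[np.argsort(P@a)]
    F=P[2:]; F=F[np.argsort(F@b)]; v=F[1]-F[0]
    print(n,"sides",[round(1000*float(np.linalg.norm(P[0]-p)),1) for p in P[1:]],"centre-based overhang",round(1000*float((P.mean(0)-ctr)@a+.05-.15),1),"front-vs-line",round(1000*float((F.mean(0))@a-max((S@a))),1),"front normal az",round(float(np.degrees(np.arctan2(-v[0],v[1]))),2))
v,s=d["scene"]["img"],d["side"]["img"]
cv2.imwrite('pics/both11.png',np.hstack([cv2.resize(v[60:270,210:450],(400,350)),cv2.resize(s[100:310,120:400],(400,300))[:300] if 0 else cv2.resize(s[100:310,150:390],(400,350))]))
E
python3 fin.py
```

```text
pos [ 0.4401 -0.1147  0.1893] R [[-0.003, 0.985, 0.174], [0.006, 0.174, -0.985], [-1.0, -0.002, -0.007]] F [0.2 0.4 0.5] w 0.65 t 12.85 j [-0.59 -0.09  0.72  1.94  0.06  1.27 -1.28]
tool y azimuth 10.0
scene sides [117.7, 152.8, 97.8] centre-based overhang 30.0 front-vs-line 28.1 front normal az 10.35
side sides [103.7, 101.6, 178.4] centre-based overhang 33.6 front-vs-line 32.4 front normal az 10.37
```

View pics/both11.png

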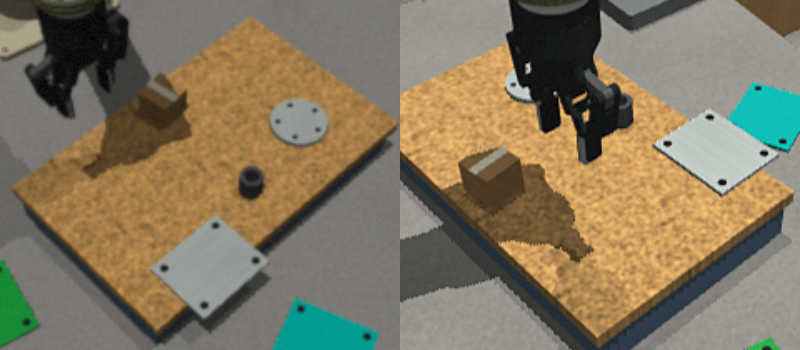

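View pics/wrist11.png

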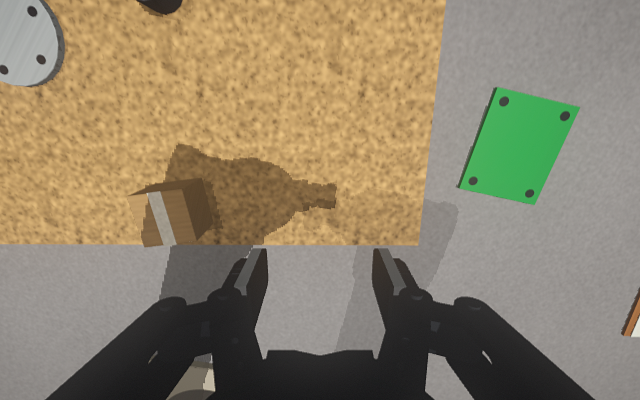

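Run:
```python
import cv2
a=cv2.imread("pics/scene0.png");b=cv2.imread("pics/scene11.png")
for n,(x,y) in dict(bushing=(361,169),disc=(390,132),carton=(308,122)).items():
    t=a[y-14:y+15,x-14:x+15] if n!="disc" else a[y-20:y+21,x-24:x+25]
    h,w=t.shape[0]//2,t.shape[1]//2
    r=cv2.matchTemplate(b[y-h-8:y+h+9,x-w-8:x+w+9],t,cv2.TM_CCOEFF_NORMED); _,m,_,l=cv2.minMaxLoc(r); print(n,"shift px",l[0]-8,l[1]-8,round(m,3))
from workcell import workorder
print(workorder.hand_in())
```

```text
bushing shift px 0 0 0.997
disc shift px 0 0 0.995
carton shift px 0 0 0.773
the job is handed in; nothing more can be done
None
```

The grey steel plate now sticks out about 30 mm past the shelf's far edge, nearly square to it, and I handed the job in at about 13 s of the 38 s allowed. I lowered the half-open fingers behind the plate's back edge and pushed along the shelf's x. That squared the plate by itself, and I finished in small measured steps before backing off and lifting clear.

**Last checks**
- **Overhang:** the wrist camera read 30.4 mm at the end of the push. After I retreated, the scene camera read 30.0 mm from the plate and shelf centres. Its raw edge line read 28.1 mm, and I take that line to be biased 1–2 mm low.
- **Disagreeing reading:** the side camera gave 33.6 mm. Its plate outline was wrong (sides of about 104 and 102 mm, where the real plate is 100 × 120 mm), so I discarded it.
- **Squareness:** the plate is 0.2° to 0.5° out of square, depending on the view.
- **Bystanders:** the bushing, disc and carton show no shift in the scene image. The carton's match was weaker (0.77), probably because the arm's shadow now falls by it.
- **Fingertips:** at the opening used, they sat about 31 mm behind the TCP, not 8 mm ahead of it. I found this from the pictures and a touch on the deck, which peaked at about 31 N.

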